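Sort the bench after a brake job

TASK

Clear up after the brake job: lay the two serviceable brake pads (thick lining) flat with the lining up in the shallow divided tray, one in each bay, setting them down without dropping them; put the worn-out pad (lining almost gone) in the deep scrap bin, and lay the wrench flat in the long narrow tool tray. Leave the spray can and the grease jar where they are.

Things in the scene. Friction and masses are not known exactly. Their poses are not given: they have to be found in the camera images.
- good_pad_a: brake pad, lining up: shallow crescent 114 mm long (x), about 55 mm wide (y); steel backing plate 6 mm thick, edges parallel and 50 mm apart (y = +-25 mm) in its middle 50 mm. SERVICEABLE: lining 13 mm thick (19 mm high in all), 38 mm wide (y = +-19 mm) in its middle 46 mm, a good grip above the plate. Origin: middle of the plate's underside, z out of the lining. 0.36 kg
- good_pad_b: second serviceable pad, same as good_pad_a: brake pad, lining up: shallow crescent 114 mm long (x), about 55 mm wide (y); steel backing plate 6 mm thick, edges parallel and 50 mm apart (y = +-25 mm) in its middle 50 mm. SERVICEABLE: lining 13 mm thick (19 mm high in all), 38 mm wide (y = +-19 mm) in its middle 46 mm, a good grip above the plate. Origin: middle of the plate's underside, z out of the lining. 0.36 kg
- worn_pad: brake pad, lining up: shallow crescent 114 mm long (x), about 55 mm wide (y); steel backing plate 6 mm thick, edges parallel and 50 mm apart (y = +-25 mm) in its middle 50 mm. WORN OUT: lining only 2 mm thick (8 mm high in all), so gripped by the plate edges. Origin: middle of the plate's underside, z out of the lining. 0.24 kg; may be let fall into the bin
- wrench: steel combination wrench lying flat, 192 mm long along its x axis, ring end (33 mm wide) to -x, open jaw (36 mm wide) to +x, heads 9 mm thick; plain shank 14 mm wide in y, 6 mm thick (1.5 to 7.5 mm above the table), from x = -62 to 60 mm. Origin under the middle of the shank, z up. About 0.2 kg
- pad_tray: shallow aluminium tray fixed to the bench, 200 mm (its x) by 142 mm (its y), 17 mm high, walls and floor 4 mm thick; a 4 mm divider of the walls' height splits it in x into two bays, each 94 mm (x) by 134 mm (y) inside, so a pad lies with its length along the tray's y. Origin under its centre, z up
- bay_near (a point): centre of the floor surface (4 mm above the table) of the pad tray's bay at -x; axes as the tray's
- bay_far (a point): centre of the floor surface (4 mm above the table) of the pad tray's bay at +x; axes as the tray's
- scrap_bin: deep open dark steel bin fixed to the bench, 200 mm (its x) by 160 mm (its y), 70 mm high, walls and floor 4 mm thick. Origin under its centre, z up
- tool_tray: long narrow aluminium tray fixed to the bench, 85 mm (its x) by 250 mm (its y), 25 mm high, walls and floor 4 mm thick. Origin under its centre, z up
- cleaner_can: bystander: upright spray can, 64 mm diameter, 190 mm high; origin at the centre of its underside
- grease_jar: bystander: squat white jar with a black lid, 76 mm diameter, 75 mm high; origin at the centre of its underside

How it is judged:
By the outcome, as a careful person would: the job done as asked, in the order asked, and still so for the second after the job is handed in, with the robot touching nothing.
It also fails if it takes over 70 s, if anything falls off the work surface, if the arm or the gripper's body presses on something with over 40 N, if the wrist force passes 120 N, or if a joint passes its speed limit or range.

ROBOT

A 6-joint arm with a two-finger parallel gripper is mounted at the origin on the work surface. World frame = base frame: x ahead of the robot, y to its left, z up, the work surface at z = 0. Lengths are in m, angles in rad, forces in N, time in s.
With the tool pointing down it reaches from about 0.275 to 1 m from the base axis. Payload 8.4 kg.
Tool frame: the origin (TCP) lies on the centre line of the jaws, within the pads' length; the fingertips stand 17 mm ahead of it and the grasp point (between the pads) lies 2 mm behind it (bot.tcp_to_tips is the y of the fingertips in the tool frame, in m); y points along the fingers, z is the direction in which the jaws open and shut, and the axes are right-handed (so a half turn about y gives the same grasp; the last joint's range is limited). The gripper opens to 85 mm and grips with 20 to 120 N. Pads are 22 mm wide; open, the fingers measure 114 mm over their backs; the gripper's body (76 mm by 85 mm) begins 54 mm behind the grasp point. The pads swing forward as they close: fully open they stand 13 mm farther back than shut.
Start: joints at [-0.002, 0.353, 1.633, -0, 1.155, -0.002], TCP at [0.625, -0, 0.248] pointing down, gripper open.
Joint ranges: [-2.63, 2.63], [-0.92, 2.1], [0.06, 2.66], [-1.3, 4.44], [0, 2.69], [-3.02, 3.02]. Speed limits (rad/s): [2.22, 2.22, 2.79, 3.14, 3.14, 3.14].

INTERFACE

Orientations are given as a unit quaternion [x, y, z, w].
In Python, from workcell import bot, hand, kinematics, get_obs, vision, hand_in gives the robot as it stands. The module is installed in compiled form; this text tells all that it offers. Calls block until the motion is done:
- bot.reach(position, orientation): joint-space move of the TCP to a pose.
- bot.servo_line(position, ori=None, velocity=0.15): straight line of the TCP; ori=None keeps the orientation; velocity is the mean speed in m/s.
- bot.goto_joints(angles): joint-space move.
- hand.move_gripper(opening, strength=None): finger opening in m; strength is the grip in N (None keeps the last); returns when the fingers have stopped.
- bot.dwell(seconds).
- kinematics.solve_ik(position, orientation): joint angles nearest the present ones, or None.
- get_obs(): the state.
- vision.read_camera(name): name is "scene" or "side" or "wrist"; returns a dict with "frame" (400x640x3 uint8, red, green, blue), "intrinsics" (3x3 intrinsics, pixels), "dist" ([k1, k2, p1, p2, k3] as OpenCV has them; the pictures are not rectified), "view" (4x4, takes a point from world to camera coordinates). Camera axes: x right, y down, z forward; pixel columns grow to the right and rows downward; lengths in m; the calibration is good to about 2 mm. A picture is of the moment at which its call begins. There is no depth.
A pose or a line that the arm cannot do raises bot.IKError and nothing moves.
- hand_in(): hands the job in, once; it reports no verdict.
The state is a dict: "time_s": time; "joint_pos": joint angles; "joint_vel": joint speeds; "joint_efforts": joint torques, N m; "position": TCP position; "orientation": TCP orientation; "wrist_force": force on the tool from outside, world axes, zero at the start; "ft_torque": the same for the moment, N m; "gripper_width": finger opening in m.
Only numpy, scipy, OpenCV 4.12 (cv2) and the standard library are available. Lean on these libraries where they do the work, as an engineer would, in place of code of your own. Each camera call takes 0.05 s, during which the arm holds its last target.

## Working session

There is one attempt and no reset: what is moved stays moved. The work goes in short steps, each a Python script; the robot and the scene stay as the last script left them, time stands still between calls to the robot, and variables do not carry over. Pictures are saved under pics/ and viewed, and the job is handed in when it is done.

```bash
mkdir -p pics
python3 - <<'E'
from workcell import bot, hand, kinematics, get_obs, vision
import cv2,numpy as np
for n in ["scene","side","wrist"]:
    r=vision.read_camera(n); cv2.imwrite(f"pics/{n}0.png",r["frame"][:,:,::-1])
    print(n,np.round(r["intrinsics"],1).tolist(),np.round(r["dist"],3),np.round(r["view"],3).tolist())
o=get_obs();print(o["time_s"],o["position"],o["orientation"],o["gripper_width"],bot.tcp_to_tips)
E
```

```text
scene [[480.2, 0.0, 326.6], [0.0, 480.2, 203.3], [0.0, 0.0, 1.0]] [-0.085  0.     0.     0.     0.   ] [[0.065, 0.998, 0.014, -0.03], [0.741, -0.039, -0.67, -0.371], [-0.668, 0.054, -0.742, 1.695], [0.0, 0.0, 0.0, 1.0]]
side [[412.6, 0.0, 327.3], [0.0, 412.6, 200.7], [0.0, 0.0, 1.0]] [0.009 0.    0.    0.    0.   ] [[-0.986, -0.168, 0.0, 0.55], [-0.099, 0.577, -0.811, 0.08], [0.136, -0.799, -0.586, 0.92], [0.0, 0.0, 0.0, 1.0]]
wrist [[293.0, 0.0, 323.9], [0.0, 293.0, 195.6], [0.0, 0.0, 1.0]] [-0.01  0.    0.    0.    0.  ] [[1.0, 0.0, -0.001, -0.624], [0.0, -0.965, 0.261, -0.034], [-0.001, -0.261, -0.965, 0.379], [0.0, 0.0, 0.0, 1.0]]
0.15 [ 6.24668001e-01 -1.86663089e-05  2.47739331e-01] [-0.50025842  0.50026064 -0.49974615  0.49973452] 0.08551068521162172 0.017
```

View pics/scene0.png

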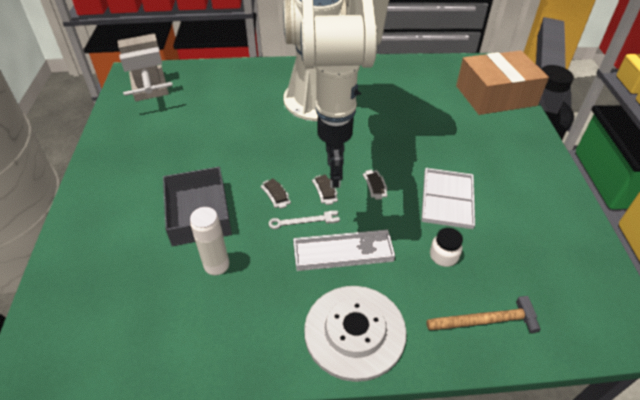

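View pics/side0.png

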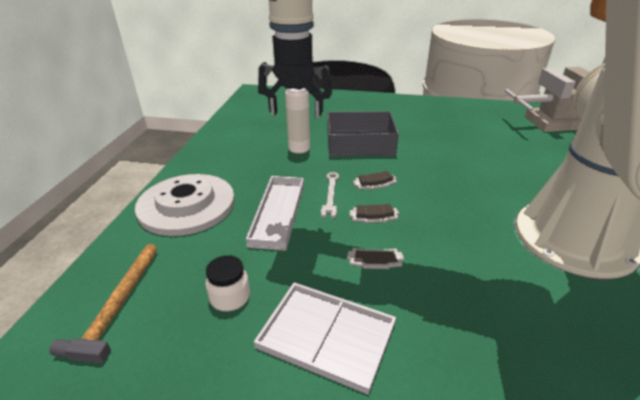

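View pics/wrist0.png

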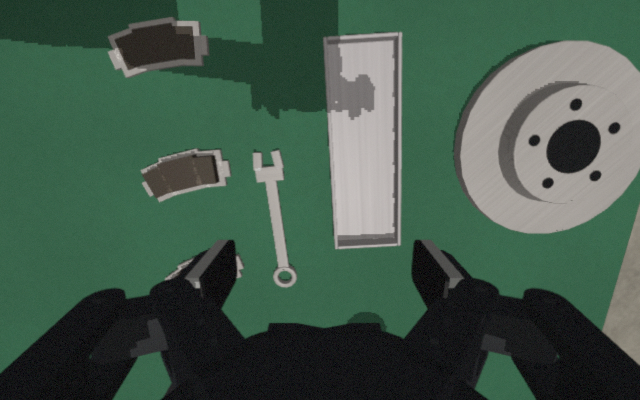

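The scene view shows three pads near (275,192), (325,188) and (375,183), with the wrench at (305,219). The pad tray is on the right at (448,197), the bin on the left at (197,205), and the tool tray at (343,250). I can't tell lining thickness from here, so I'll move the wrist camera over the pads.

```bash
cat > h.py <<'E'
from workcell import bot, hand, kinematics, get_obs, vision
import cv2,numpy as np
from scipy.spatial.transform import Rotation as R
def down(phi):
    "tool y down; jaw axis z at world angle phi"
    y=np.array([0,0,-1.]);z=np.array([np.cos(phi),np.sin(phi),0]);x=np.cross(y,z)
    return R.from_matrix(np.stack([x,y,z],1)).as_quat()
def ray(r,uv,h):
    p=cv2.undistortPoints(np.array(uv,float).reshape(-1,1,2),r["intrinsics"],r["dist"]).reshape(-1,2)
    Rm=r["view"][:3,:3];t=r["view"][:3,3];c=-Rm.T@t
    d=np.c_[p,np.ones(len(p))]@Rm
    return c+d*((h-c[2])/d[:,2])[:,None]
def shot(n,f):
    r=vision.read_camera(n);cv2.imwrite(f"pics/{f}.png",r["frame"][:,:,::-1])
    import pickle;pickle.dump(r,open(f"pics/{f}.pkl","wb"));return r
E
python3 - <<'E'
from h import *
print(R.from_quat(get_obs()["orientation"]).as_matrix().round(2))
q=get_obs()["orientation"]
bot.reach([0.44,-0.08,0.30],q)
r=shot("wrist","w1"); print(get_obs()["time_s"])
shot("scene","s1");shot("side","d1")
c=cv2.resize(r["frame"][:,:,::-1][0:300,100:540],None,fx=1.8,fy=1.8,interpolation=cv2.INTER_CUBIC);cv2.imwrite("pics/w1c.png",c)
E
```

```text
[[-0. -0.  1.]
 [-1. -0. -0.]
 [ 0. -1. -0.]]
1.0417
```

View pics/w1.png

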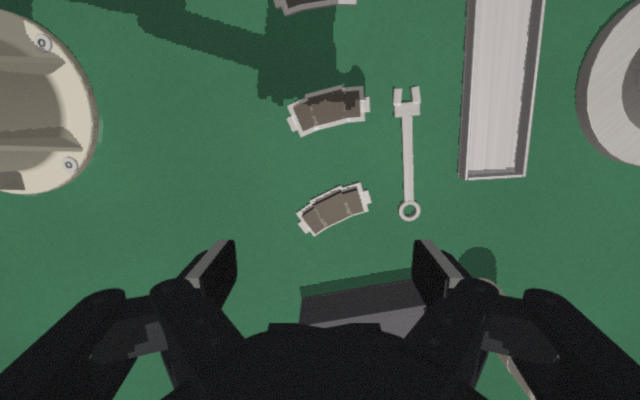

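View pics/d1.png

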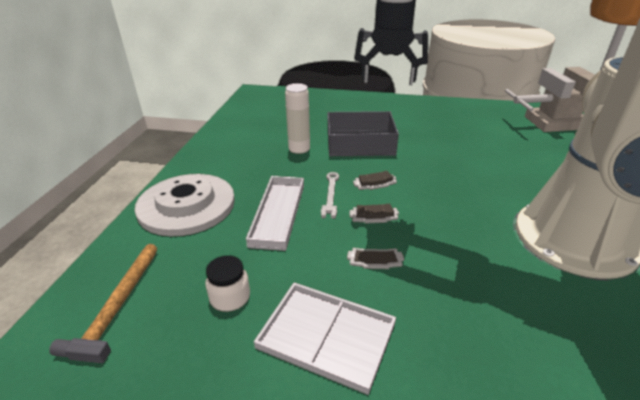

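View pics/s1.png

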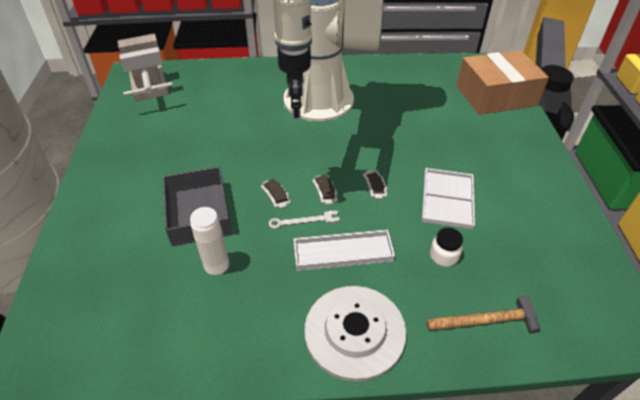

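Run:
```python
import cv2,numpy as np
d=cv2.imread("pics/d1.png");s=cv2.imread("pics/s1.png");w=cv2.imread("pics/w1.png")
a=cv2.resize(d[165:275,340:415],None,fx=5,fy=5,interpolation=cv2.INTER_CUBIC)
b=cv2.resize(s[165:210,255:395],None,fx=3,fy=5,interpolation=cv2.INTER_CUBIC)
b=cv2.copyMakeBorder(b,0,550-b.shape[0],0,0,cv2.BORDER_CONSTANT)
cv2.imwrite("pics/c1.png",np.hstack([a,b]))
```

```text
(no output)
```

View pics/c1.png

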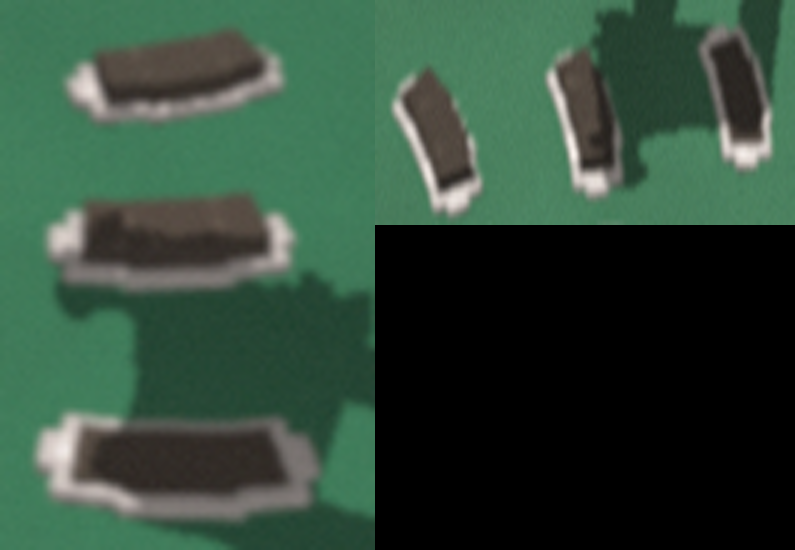

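Zoomed in, the two pads towards -y have thick linings with visible side walls. The +y pad's lining is thin, with the plate rim visible all round, so that one is worn. Next I'll take measuring views.

Run:
```python
from h import *
q=get_obs()["orientation"]
bot.reach([0.47,0.03,0.34],q); shot("wrist","w2")
bot.reach([0.50,0.24,0.30],q); shot("wrist","w3")
print(get_obs()["time_s"])
```

```text
2.6583
```

View pics/w2.png

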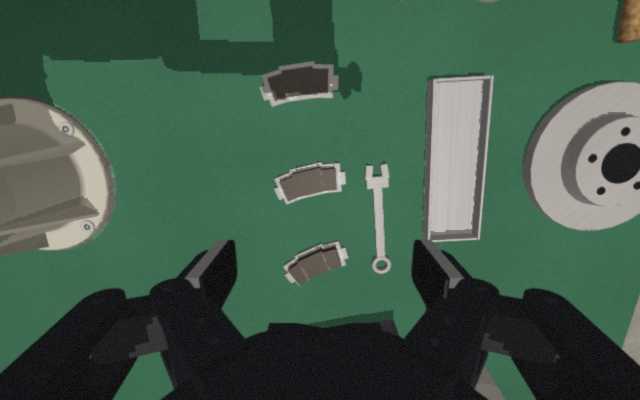

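View pics/w3.png

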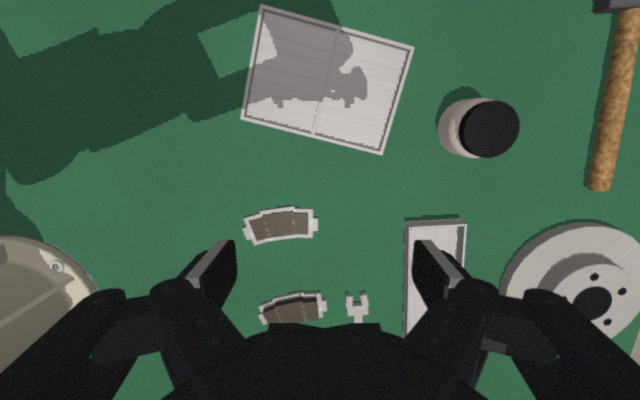

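```bash
cat >> h.py <<'E'
def rect(r,c,size,h,res=0.0005):
    "orthographic patch at plane h: col=+x, row=-y"
    n=int(size/res); xs=c[0]-size/2+res*(np.arange(n)+.5); ys=c[1]+size/2-res*(np.arange(n)+.5)
    X,Y=np.meshgrid(xs,ys);P=np.stack([X,Y,np.full_like(X,h)],-1).reshape(-1,3)
    rv=cv2.Rodrigues(r["view"][:3,:3])[0]
    uv=cv2.projectPoints(P,rv,r["view"][:3,3],r["intrinsics"],r["dist"])[0].reshape(n,n,2).astype(np.float32)
    return cv2.remap(r["frame"],uv[...,0],uv[...,1],cv2.INTER_CUBIC)[:,:,::-1]
def load(f):
    import pickle;return pickle.load(open(f"pics/{f}.pkl","rb"))
E
python3 - <<'E'
from h import *
w1,w2,w3=map(load,("w1","w2","w3"))
pp={"p1":[(w1,(335,209)),(w2,(316,263))],"p2":[(w1,(330,110)),(w2,(310,184))],"p3":[(w2,(300,83)),(w3,(281,225))]}
rows=[]
for k,l in pp.items():
    row=[]
    c=ray(l[0][0],l[0][1],0.01)[0]
    for r,uv in l:
        print(k,ray(r,uv,0.01).round(3))
        for h in (0.006,0.019 if k!="p3" else 0.008):
            row.append(rect(r,c[:2].round(2),0.14,h,0.0007))
    print(k,c[:2].round(2)); rows.append(np.hstack(row))
cv2.imwrite("pics/rect.png",np.vstack(rows))
for n,l in {"tray":[(w3,p) for p in [(262,6),(413,46),(382,154),(241,119)]]}.items():
    P=np.array([ray(r,p,.017)[0] for r,p in l]);print(n,P.round(4).tolist(),P.mean(0),np.linalg.norm(P-np.roll(P,-1,0),axis=1))
P=np.array([ray(w2,p,.025)[0] for p in [(429,77),(493,76),(479,239),(425,241)]]);print("tool",P.round(4).tolist(),P.mean(0),np.linalg.norm(P-np.roll(P,-1,0),axis=1))
P=ray(w2,[(381,265),(378,200),(377,178)],.007);print("wrench",P.round(4).tolist())
E
```

```text
p1 [[ 0.457 -0.147  0.01 ]]
p1 [[ 0.456 -0.146  0.01 ]]
p1 [ 0.46 -0.15]
p2 [[ 0.449 -0.005  0.01 ]]
p2 [[ 0.447 -0.007  0.01 ]]
p2 [ 0.45 -0.01]
p3 [[0.434 0.144 0.01 ]]
p3 [[0.434 0.146 0.01 ]]
p3 [0.43 0.14]
tray [[0.4228, 0.4369, 0.017], [0.6127, 0.3918, 0.017], [0.5802, 0.2544, 0.017], [0.3872, 0.3016, 0.017]] [0.50071504 0.34615101 0.017     ] [0.19522076 0.14116301 0.19875056 0.13994943]
tool [[0.6169, 0.1515, 0.025], [0.7071, 0.1534, 0.025], [0.7221, -0.094, 0.025], [0.6344, -0.0978, 0.025]] [0.67011119 0.02830345 0.025     ] [0.09017209 0.24788394 0.08774242 0.24990427]
wrench [[0.569, -0.151, 0.007], [0.5577, -0.0338, 0.007], [0.5543, 0.0027, 0.007]]
```

View pics/rect.png

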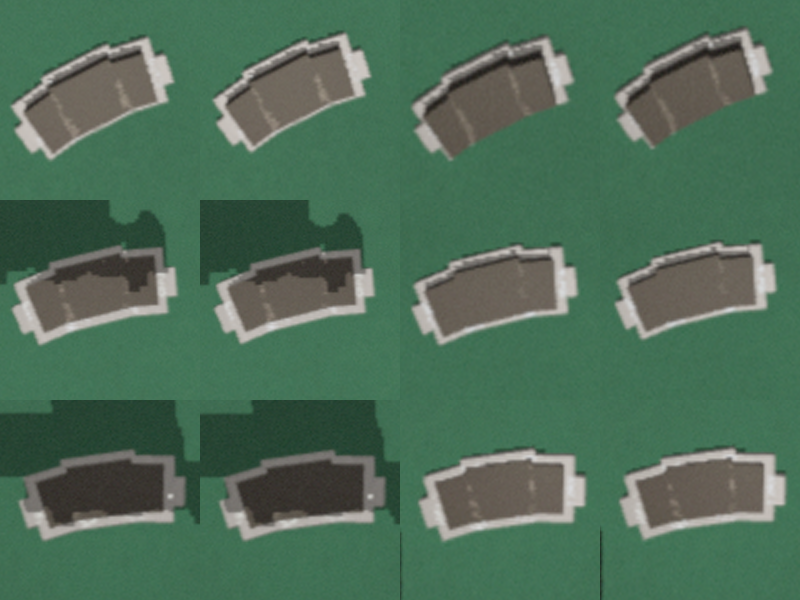

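```bash
cat >> h.py <<'E'
def padpose(r,c,h=0.004,res=0.0005,size=0.15,name=None):
    im=np.ascontiguousarray(rect(r,c,size,h,res)); hsv=cv2.cvtColor(im,cv2.COLOR_BGR2HSV)
    m=((hsv[...,1]<85)).astype(np.uint8)*255
    n,lab,st,ce=cv2.connectedComponentsWithStats(m); i=1+np.argmax(st[1:,4]); m=(lab==i)
    cnt=max(cv2.findContours(m.astype(np.uint8),cv2.RETR_EXTERNAL,cv2.CHAIN_APPROX_NONE)[0],key=cv2.contourArea)
    mm=np.zeros(m.shape,np.uint8);cv2.drawContours(mm,[cnt],-1,1,-1)
    v,u=np.nonzero(mm);P=np.c_[c[0]-size/2+res*(u+.5),c[1]+size/2-res*(v+.5)]
    c0=P.mean(0);w,V=np.linalg.eigh(np.cov((P-c0).T));a=V[:,1]; a=a*np.sign(a[0])
    for _ in range(4): # refine angle using straight mid edges
        b=np.array([-a[1],a[0]]);s=(P-c0)@a;t=(P-c0)@b
        s0=(s.max()+s.min())/2; bins=np.arange(-20,21,1)/1000.
        up=[];lo=[]
        for x in bins:
            k=abs(s-s0-x)<.0006; up.append(t[k].max());lo.append(t[k].min())
        fu=np.polyfit(bins,up,1);fl=np.polyfit(bins,lo,1);d=(fu[0]+fl[0])/2
        a=a+d*b;a/=np.linalg.norm(a)
    cen=c0+s0*a+b*(fu[1]+fl[1])/2
    print("ctr",cen.round(4),"ang",np.degrees(np.arctan2(a[1],a[0])).round(1),"len",np.ptp(s).round(4),"w",(fu[1]-fl[1]).round(4),"slopes",np.degrees([fu[0],fl[0]]).round(2))
    return cen,np.arctan2(a[1],a[0])
E
python3 - <<'E'
from h import *
w1,w2,w3=map(load,("w1","w2","w3"))
for n,r,c in [("1",w1,(.457,-.147)),("1",w2,(.457,-.147)),("2",w1,(.448,-.006)),("2",w2,(.448,-.006)),("3",w2,(.434,.145)),("3",w3,(.434,.145))]:
    print(n,end=" ");padpose(r,c)
im=rect(w2,(.56,-.07),.25,.007,.0005);cv2.imwrite("pics/wr.png",im)
im=rect(w3,(.50,.345),.26,.017,.0005);cv2.imwrite("pics/tr.png",im)
E
```

```text
1 ctr [ 0.4533 -0.1459] ang 26.9 len 0.1208 w 0.0543 slopes [ 0.26 -0.26]
1 ctr [ 0.4529 -0.146 ] ang 26.7 len 0.1212 w 0.0552 slopes [ 0.04 -0.04]
2 ctr [ 0.4454 -0.0023] ang 14.1 len 0.1204 w 0.0529 slopes [-0.01  0.01]
2 ctr [ 0.4455 -0.0026] ang 13.9 len 0.1207 w 0.054 slopes [ 0.05 -0.05]
3 ctr [0.4313 0.1468] ang 7.9 len 0.1203 w 0.053 slopes [ 0.23 -0.23]
3 ctr [0.4313 0.1463] ang 8.3 len 0.121 w 0.0543 slopes [ 0.15 -0.09]
```

View pics/wr.png

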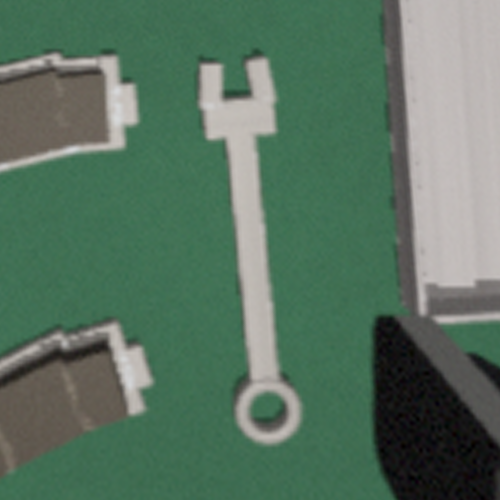

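View pics/tr.png

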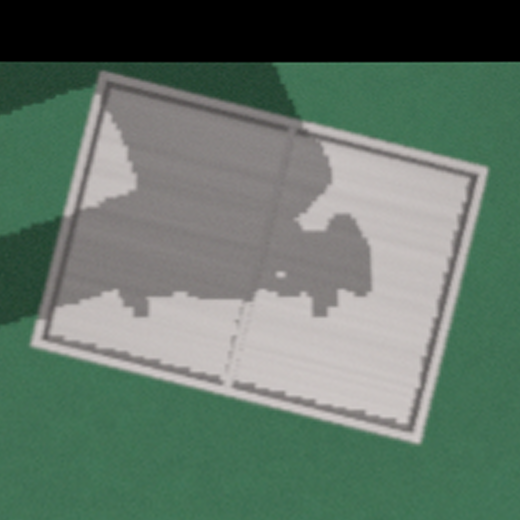

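Pad pose fits agree across views to under 1 mm, and the tray measures 198 x 141 mm (200 x 142 expected). Before grasping, I'll check where the tips are at a part opening.

Run:
```python
from h import *
hand.move_gripper(0.052,60)
bot.reach([.4531,-.146,.12],down(np.radians(26.8-90)))
r=shot("wrist","w4");o=get_obs();print(o["time_s"],o["position"],o["gripper_width"],o["joint_pos"])
shot("side","d4")
z=np.array([np.cos(np.radians(-63.2)),np.sin(np.radians(-63.2)),0])
# predicted pixels for inner tip corner at forward offsets
for f in (4,10,17,24):
    P=np.array([np.array([.4531,-.146,.12-f/1000])+s*.026*z for s in (-1,1)])
    print(f,cv2.projectPoints(P,cv2.Rodrigues(r["view"][:3,:3])[0],r["view"][:3,3],r["intrinsics"],r["dist"])[0].reshape(-1,2).round(0).tolist())
```

```text
4.7167 [ 0.45397898 -0.14547446  0.12046491] 0.05171885321171796 [-3.13326228e-01  2.99829598e-01  2.05539829e+00  1.54879716e-04
  7.85174038e-01  7.88002950e-01]
4 [[272.0, 258.0], [378.0, 258.0]]
10 [[274.0, 252.0], [376.0, 252.0]]
17 [[276.0, 246.0], [374.0, 247.0]]
24 [[278.0, 241.0], [372.0, 241.0]]
```

View pics/w4.png

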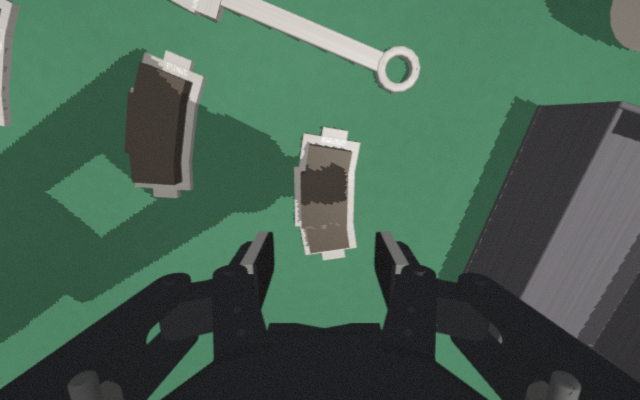

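```bash
python3 - <<'E'
from h import *
r=load("w4");o=get_obs();M=R.from_quat(o["orientation"]).as_matrix();p=np.array(o["position"]);print(p)
for e in(-1,1):
  for f in (4,8,12,17,22):
    P=np.array([p+M@np.array([e*.011,f/1000,s*.0258]) for s in (-1,1)])
    print(e,f,cv2.projectPoints(P,cv2.Rodrigues(r["view"][:3,:3])[0],r["view"][:3,3],r["intrinsics"],r["dist"])[0].reshape(-1,2).round(0).tolist())
E
python3 -c "
import cv2
d=cv2.imread('pics/w4.png');cv2.imwrite('pics/w4c.png',cv2.resize(d[215:320,200:450],None,fx=3,fy=3,interpolation=cv2.INTER_CUBIC))"
```

```text
[ 0.4539083  -0.14541008  0.12044216]
-1 4 [[271.0, 235.0], [379.0, 235.0]]
-1 8 [[272.0, 232.0], [378.0, 232.0]]
-1 12 [[274.0, 229.0], [376.0, 229.0]]
-1 17 [[275.0, 226.0], [374.0, 226.0]]
-1 22 [[277.0, 222.0], [373.0, 222.0]]
1 4 [[273.0, 277.0], [377.0, 277.0]]
1 8 [[274.0, 272.0], [375.0, 272.0]]
1 12 [[276.0, 269.0], [374.0, 268.0]]
1 17 [[277.0, 264.0], [373.0, 264.0]]
1 22 [[278.0, 260.0], [371.0, 259.0]]
```

View pics/w4c.png

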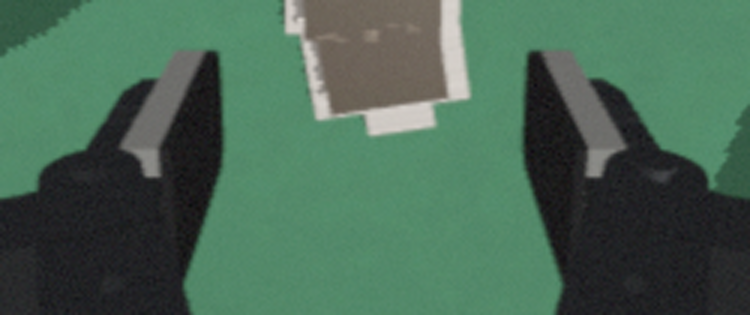

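At 52 mm opening the tips are about 9 mm ahead of the TCP, and the 17 mm figure is for shut jaws. Closed to 38 mm that becomes about 12 mm. I'll go down to TCP z = 0.0205 m, which puts the tips about 8 mm up, above the plate.

```bash
cat >> h.py <<'E'
def line(p,q=None,v=.15,fix=False):
    bot.servo_line(list(p),q,v)
    if fix:
        e=np.array(p)-get_obs()["position"]
        bot.servo_line(list(np.array(p)+e),q,.03)
def st(m=""):
    o=get_obs();print(m,round(o["time_s"],2),np.round(o["position"],4),"w",round(o["gripper_width"],4),"F",np.round(o["wrist_force"],1))
E
python3 - <<'E'
from h import *
q=down(np.radians(26.8-90))
line([.4531,-.146,.04],q,.12);st()
line([.4531,-.146,.0205],q,.05,fix=True);st()
shot("wrist","w5")
hand.move_gripper(0.02,80);st("closed")
shot("wrist","w6")
E
python3 -c "
import cv2,numpy as np
a=[cv2.imread(f'pics/{n}.png')[100:330,180:470] for n in('w5','w6')]
cv2.imwrite('pics/w56.png',np.vstack([cv2.resize(x,None,fx=1.3,fy=1.3) for x in a]))"
```

```text
5.58 [ 0.4535 -0.146   0.0404] w 0.052 F [-1.1 -0.3 -0.6]
 6.38 [ 0.4535 -0.1461  0.021 ] w 0.0517 F [ 0.1 -0.4 -0.3]
closed 6.72 [ 0.4536 -0.1458  0.0221] w 0.036 F [-4.6  3.8 22. ]
```

View pics/w56.png

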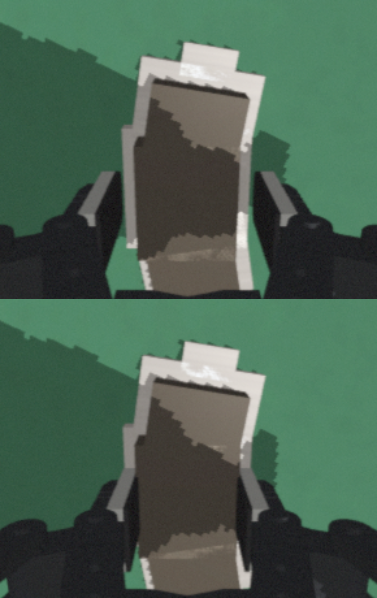

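The top crop shows the open jaws straddling the lining and the bottom one shows them closed on it. Width is 36 mm, and the 22 N upward force means the tips rest on the plate top. Next: lift, check and place in the far bay.

```bash
python3 - <<'E'
from h import *
q=down(np.radians(26.8-90)); qp=down(np.radians(-13.8))
line([.4531,-.146,.14],q,.15);st("lift")
bot.reach([.5479,.3348,.12],qp);st("over")
shot("wrist","w7");shot("scene","s7")
E
python3 -c "
import cv2,numpy as np
a=cv2.imread('pics/w7.png')[0:360,60:580];b=cv2.imread('pics/s7.png')[100:280,360:520]
cv2.imwrite('pics/c7.png',np.hstack([a,cv2.resize(b,None,fx=1.7,fy=2)]))"
```

```text
lift 7.72 [ 0.4524 -0.1458  0.1392] w 0.0359 F [-0.1 -0.3 -4.5]
over 9.5 [0.5482 0.3336 0.12  ] w 0.036 F [-0.   0.1 -3.2]
```

View pics/c7.png

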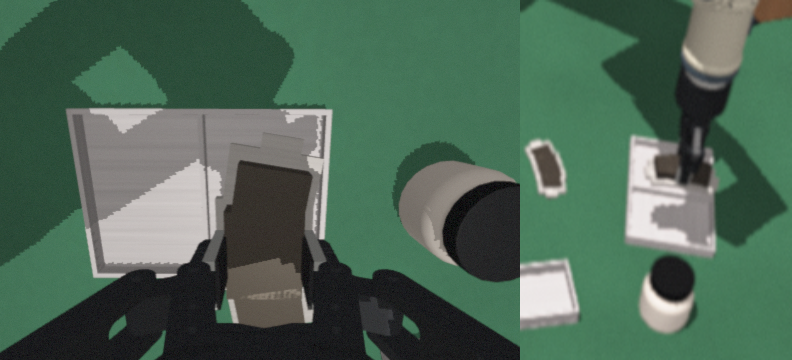

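```bash
cat >> h.py <<'E'
def lower(x,y,z0,zmin,q,step=.0015,dF=4):
    line([x,y,z0],q,.12,fix=True); bot.dwell(.1)
    f0=get_obs()["wrist_force"][2]; z=z0
    while z>zmin:
        z-=step; bot.servo_line([x,y,z],q,.03); f=get_obs()["wrist_force"][2]
        if f-f0>dF: break
    st(f"contact z={z:.4f} f0={f0:.1f}")
    return z
E
python3 - <<'E'
from h import *
qp=down(np.radians(-13.8))
z=lower(.5479,.3348,.033,.0235,qp)
hand.move_gripper(.056);st("open")
line([.5479,.3348,.10],qp,.15);st()
shot("wrist","w8")
E
```

```text
contact z=0.0255 f0=-3.1 12.07 [0.5481 0.3349 0.0262] w 0.0359 F [-1.8 -1.4  5.2]
open 12.41 [0.548  0.3348 0.0255] w 0.056 F [-0.8 -0.5  0. ]
 13.06 [0.5476 0.3346 0.0996] w 0.0559 F [ 1.1  0.9 -1.1]
```

View pics/w8.png

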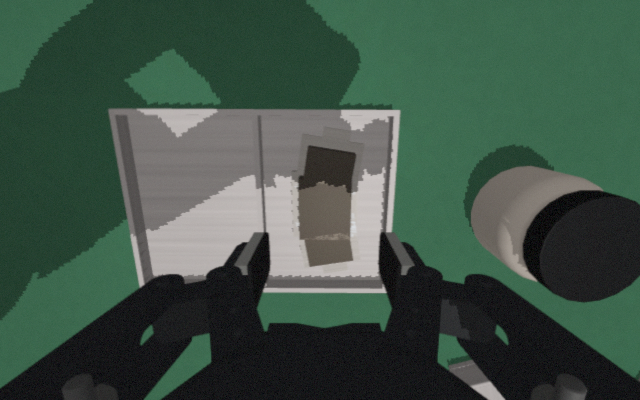

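Pad 1 lies flat and centred in the far bay at about (328,200), and it touched down at the predicted height. Pad 2 goes in the near bay.

```bash
python3 - <<'E'
from h import *
q=down(np.radians(14.0-90)); qp=down(np.radians(-13.8)); p=[.4455,-.0025]
line([.5479,.3348,.13],qp,.2)
bot.reach(p+[.12],q)
line(p+[.04],q,.12)
line(p+[.0225],q,.05,fix=True);st("at")
hand.move_gripper(0.02,80);st("closed")
line(p+[.14],q,.15);st("lift")
bot.reach([.4527,.3582,.12],qp)
shot("wrist","w9");st("over")
z=lower(.4527,.3582,.034,.0245,qp)
hand.move_gripper(.056);st("open")
line([.4527,.3582,.13],qp,.15)
shot("wrist","w10");st()
E
python3 -c "
import cv2,numpy as np
cv2.imwrite('pics/c9.png',np.vstack([cv2.imread(f'pics/{n}.png')[0:300] for n in('w9','w10')]))"
```

```text
at 16.3 [ 0.446  -0.0025  0.023 ] w 0.0559 F [-0.4  0.3 -0.1]
closed 16.62 [ 0.4459 -0.0025  0.0233] w 0.0357 F [-1.7 -0.2 10.9]
lift 17.56 [ 0.4448 -0.0025  0.1392] w 0.0358 F [ 0.4  0.1 -3.7]
over 18.97 [0.453  0.3569 0.1199] w 0.0352 F [-0.6  0.8 -3. ]
contact z=0.0265 f0=-2.8 21.43 [0.4528 0.3583 0.0274] w 0.0359 F [-3.  -1.2  8.8]
open 21.77 [0.4528 0.3583 0.0265] w 0.056 F [-0.   0.5 -0.1]
 22.66 [0.4521 0.3577 0.1289] w 0.0559 F [ 0.6 -1.   0.1]
```

View pics/c9.png

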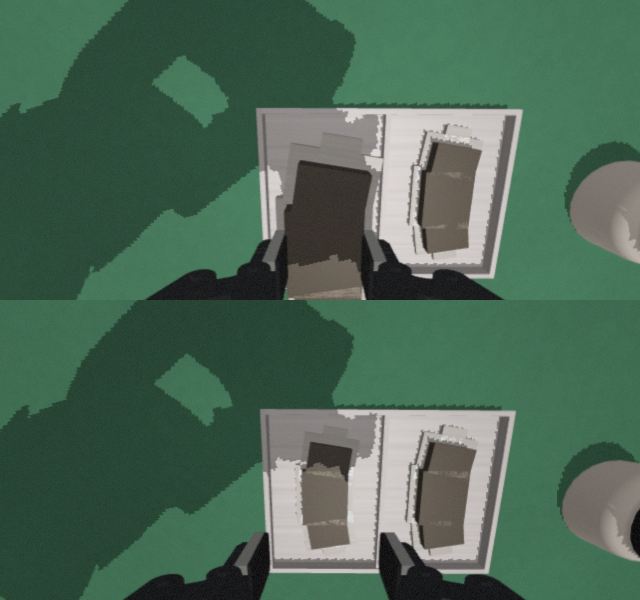

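Both bays are filled with linings up: the near pad at (327,490) and the far one at (447,490) in the lower image. Next I'll locate the bin rim from the scene and side views.

Run:
```python
from h import *
for f,c in (("s1",(155,160,85,90)),("d1",(280,80,130,90))):
    r=load(f);im=r["frame"][:,:,::-1]
    x,y,w,h=c;cv2.imwrite(f"pics/bin_{f}.png",cv2.resize(im[y:y+h,x:x+w],None,fx=5,fy=5,interpolation=cv2.INTER_CUBIC))
```

```text
(no output)
```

View pics/bin_s1.png

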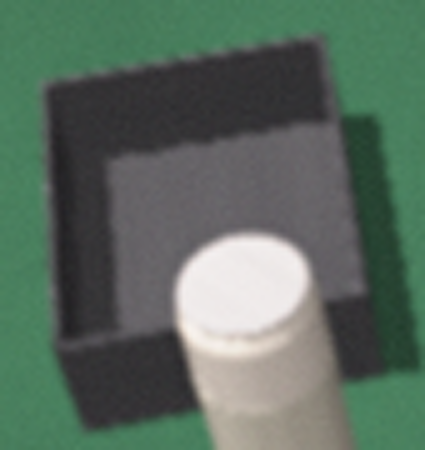

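View pics/bin_d1.png

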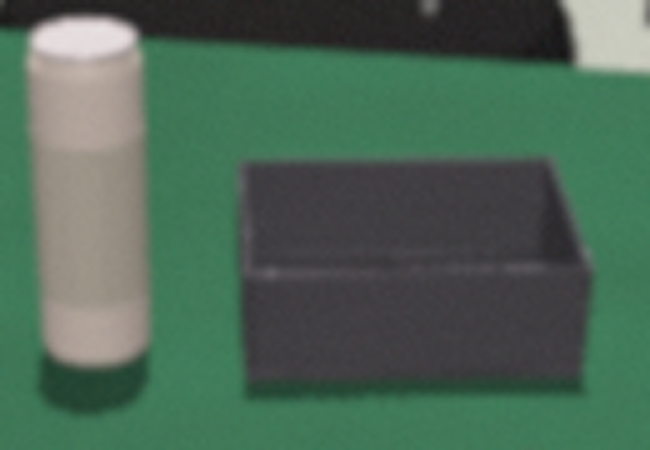

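Run:
```python
from h import *
s=load("s1");d=load("d1")
P=ray(s,[(155+u/5,160+v/5) for u,v in [(45,85),(323,38),(363,293),(62,345)]],.07);print(P.round(3).tolist(),P.mean(0),np.linalg.norm(P-np.roll(P,-1,0),axis=1))
P=ray(d,[(280+u/5,80+v/5) for u,v in [(243,162),(549,160),(590,268),(245,270)]],.07);print(P.round(3).tolist(),P.mean(0),np.linalg.norm(P-np.roll(P,-1,0),axis=1))
C=ray(s,[(155+243/5,160+285/5)],.19);print("can",C, ray(d,[(280+84/5,80+40/5)],.19))
q=down(np.radians(8.1-90));p=[.4313,.1466]
hand.move_gripper(.066)
bot.reach(p+[.12],q)
line(p+[.04],q,.12)
line(p+[.021],q,.05,fix=True);st("at")
hand.move_gripper(.057,60);st()
shot("wrist","w11")
```

```text
[[0.442, -0.454, 0.07], [0.412, -0.302, 0.07], [0.603, -0.265, 0.07], [0.63, -0.415, 0.07]] [ 0.52173125 -0.35892141  0.07      ] [0.15522436 0.19435354 0.15242447 0.19219547]
[[0.624, -0.413, 0.07], [0.435, -0.448, 0.07], [0.405, -0.302, 0.07], [0.598, -0.266, 0.07]] [ 0.51532009 -0.35710497  0.07      ] [0.19213736 0.14940682 0.19640691 0.14879824]
can [[ 0.69858633 -0.29534942  0.19      ]] [[ 0.69182638 -0.28936922  0.19      ]]
at 25.38 [0.4317 0.1467 0.0214] w 0.0658 F [0.6 0.2 0.1]
 25.64 [0.4315 0.1467 0.0213] w 0.0573 F [-0.3 -0.1  0.2]
```

View pics/w11.png

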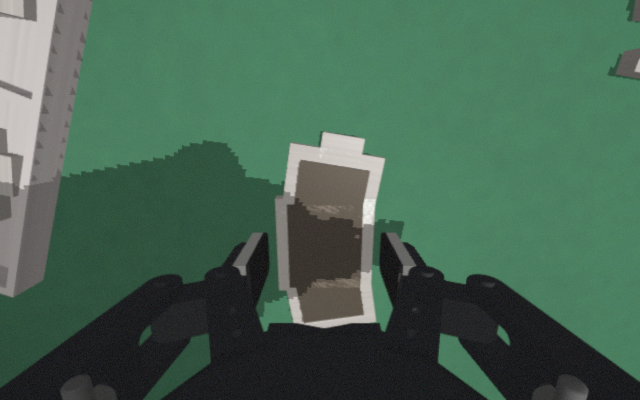

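Run:
```python
from h import *
q=down(np.radians(8.1-90));p=[.4313,.1466]
z=lower(*p,.0205,.0105,q,step=.001,dF=3)
line(p+[z+.0015],q,.05)
hand.move_gripper(.03,80);st("closed")
line(p+[.05],q,.1);st("lift")
shot("wrist","w12");shot("side","d12")
```

```text
contact z=0.0125 f0=-0.6 28.29 [0.4314 0.1466 0.0126] w 0.0569 F [-0.2  0.3  4.9]
closed 28.8 [0.4314 0.1466 0.0146] w 0.0473 F [-2.3 -0.9 14.8]
lift 29.31 [0.4312 0.1466 0.0499] w 0.0467 F [-0.3 -0.9 -2.7]
```

View pics/w12.png

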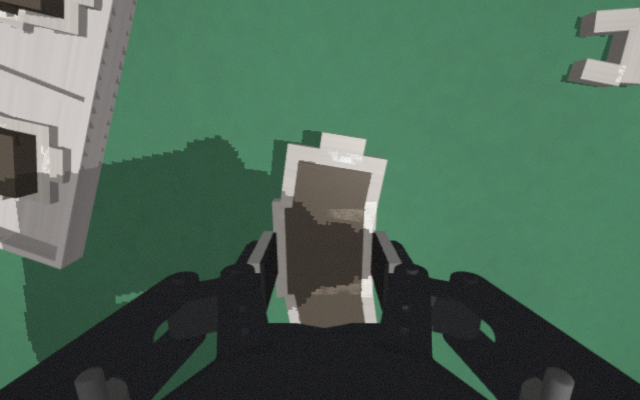

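The pad is held level between the jaws, and the -2.7 N reading roughly matches its weight of 2.4 N. Now to the bin.

```bash
python3 - <<'E'
from h import *
q=down(np.radians(8.1-90));qb=down(np.radians(11-90))
line([.4313,.1466,.17],q,.2)
bot.reach([.515,-.358,.17],qb);st("over")
shot("wrist","w13")
line([.515,-.358,.062],qb,.15);st("in")
hand.move_gripper(.066);st("open")
line([.515,-.358,.18],qb,.2)
shot("wrist","w14");st()
E
python3 -c "
import cv2,numpy as np
cv2.imwrite('pics/c13.png',np.vstack([cv2.imread(f'pics/{n}.png')[0:300] for n in('w13','w14')]))"
```

```text
over 32.02 [ 0.5153 -0.3569  0.1699] w 0.0473 F [ 1.   0.5 -1.3]
in 32.93 [ 0.5156 -0.3583  0.0628] w 0.0471 F [-0.3  0.7 -2.1]
open 33.26 [ 0.5155 -0.3584  0.0629] w 0.0657 F [ 0.4 -0.5  0.5]
 34.05 [ 0.5142 -0.3574  0.1785] w 0.0666 F [ 0.1  0.1 -0.5]
```

View pics/c13.png

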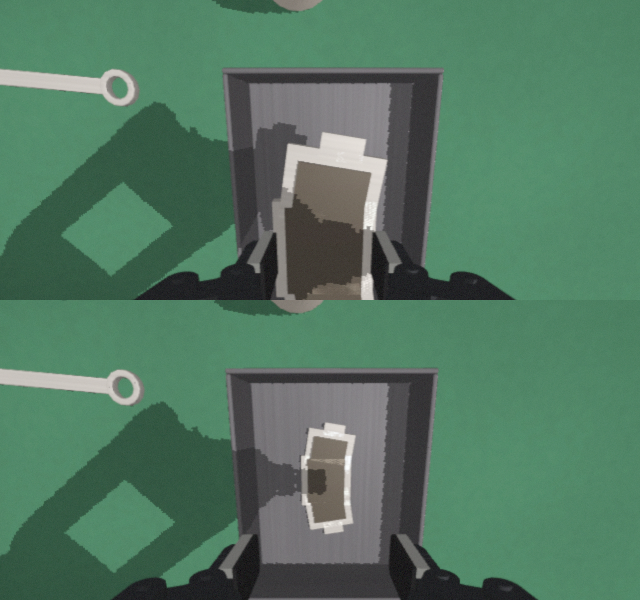

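The worn pad lies in the bin at (328,480) in the lower image. The wrench is next.

Run:
```python
from h import *
q=down(np.radians(5));p=[.5622,-.070]
hand.move_gripper(.034,60)
bot.reach(p+[.13],q)
r=shot("wrist","w15")
im=np.ascontiguousarray(rect(r,p,.1,.0075,.00025));hsv=cv2.cvtColor(im,cv2.COLOR_BGR2HSV);m=(hsv[...,1]<70)&(hsv[...,2]>100)
for y in(40,100,160,200): 
    k=np.nonzero(m[y])[0]; print(y,k.min() if len(k) else 0,k.max() if len(k) else 0, p[0]-.05+.00025*np.median(k) if len(k) else 0, p[1]+.05-.00025*y)
cv2.imwrite("pics/w15r.png",im)
st()
```

```text
40 153 208 0.557325 -0.030000000000000006
100 155 215 0.55845 -0.045000000000000005
160 160 221 0.559825 -0.060000000000000005
200 165 225 0.56095 -0.07
 35.64 [ 0.5625 -0.0709  0.1303] w 0.0342 F [ 0.2 -0.9  0.4]
```

View pics/w15.png

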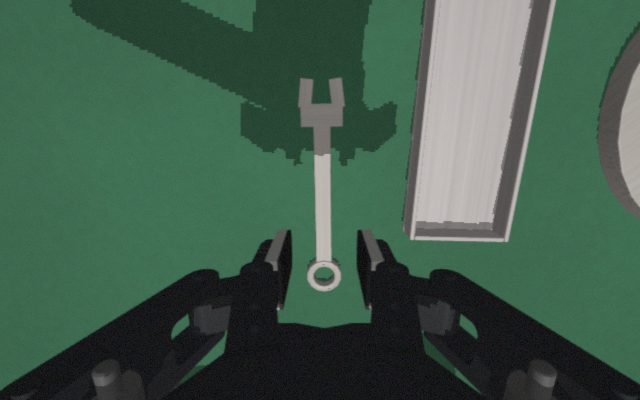

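Run:
```python
from h import *
q=down(np.radians(5.2));p=[.561,-.070]
line(p+[.04],q,.12)
z=lower(*p,.0225,.0135,q,step=.001,dF=3)
line(p+[z+.002],q,.05)
hand.move_gripper(.005,90);st("closed")
line(p+[.12],q,.15);st("lift")
qt=down(np.radians(3.8))
line([.670,.0283,.12],qt,.15);st("over");shot("wrist","w16")
```

```text
contact z=0.0155 f0=0.4 38.93 [ 0.5611 -0.07    0.0162] w 0.034 F [-2.7 -0.4 10. ]
closed 39.52 [ 0.5611 -0.07    0.0177] w 0.0109 F [-1.3  0.1  6.1]
lift 40.36 [ 0.5603 -0.0699  0.1192] w 0.0104 F [ 0.8  0.9 -2.9]
over 41.48 [0.6693 0.0279 0.1197] w 0.0107 F [ 0.3 -0.3 -2.2]
```

View pics/w16.png

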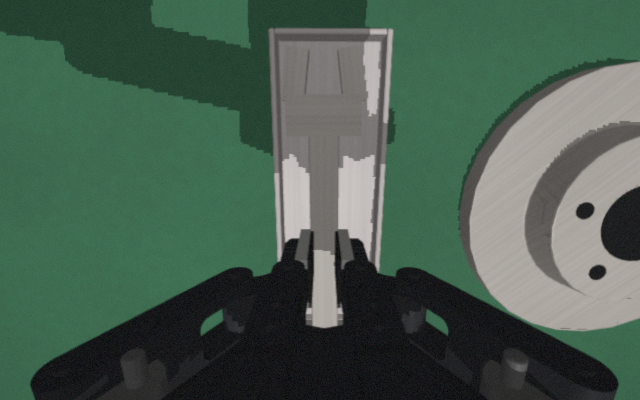

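```bash
python3 - <<'E'
from h import *
qt=down(np.radians(3.8))
z=lower(.670,.0283,.0275,.0205,qt,step=.001,dF=3)
hand.move_gripper(.03);st("open")
line([.670,.0283,.15],qt,.15);bot.dwell(.1);st()
shot("wrist","w17")
bot.reach([.45,.02,.34],down(0));st()
shot("scene","s17");shot("side","d17");shot("wrist","w18")
E
python3 -c "
import cv2,numpy as np
a=cv2.imread('pics/w17.png')[0:300];b=cv2.imread('pics/s17.png')[140:290,150:490]
b=cv2.resize(b,(640,282));cv2.imwrite('pics/c17.png',np.vstack([a,b]))"
```

```text
contact z=0.0215 f0=-3.0 44.31 [0.6702 0.0283 0.0218] w 0.0105 F [-0.8  0.7  1.1]
open 44.63 [0.6701 0.0283 0.0216] w 0.0298 F [-1.3 -0.1  0.1]
 45.74 [0.6692 0.0283 0.1486] w 0.0299 F [ 0.1 -0.8 -1.2]
 46.91 [0.4506 0.02   0.3395] w 0.0302 F [ 0.4  0.8 -0.9]
```

View pics/c17.png

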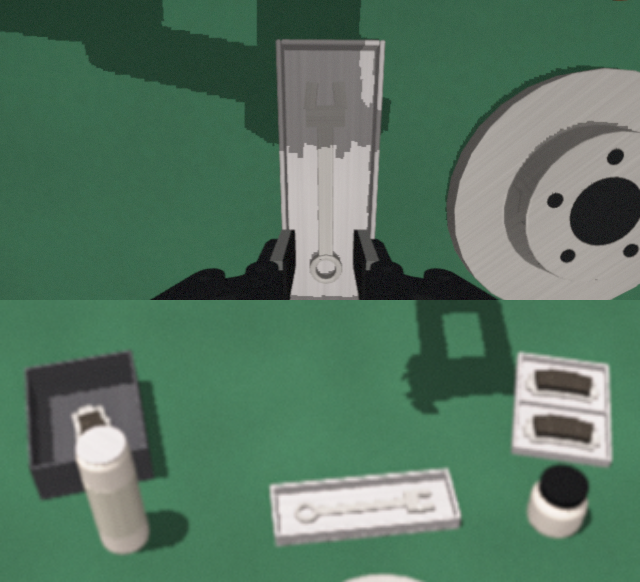

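View pics/d17.png

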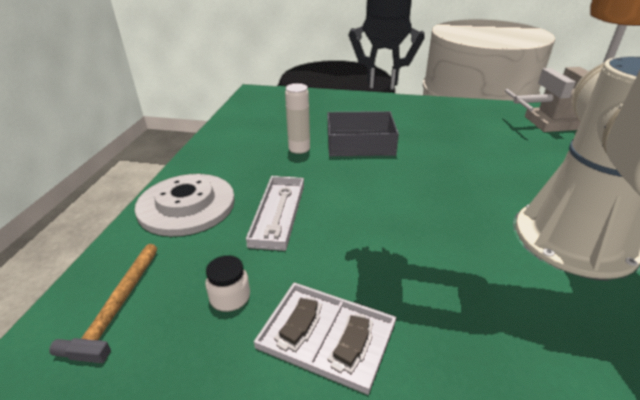

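The final views show one pad in each bay with its lining up, at (298,321) and (351,341) in the side view. The wrench lies flat in the tool tray at (278,213), and the worn pad is in the bin. The can and the jar haven't moved, and the arm is clear.

```bash
python3 -c "
from workcell import hand_in,get_obs
print(get_obs()['time_s']); print(hand_in())"
```

```text
47.0583
the job is handed in; nothing more can be done
None
```

The job is done and handed in at 47 s of the 70 s allowed; no verdict was reported.

- **Good pads:** each went into its own bay of the divided tray, lining up. I lowered each one until it touched the tray floor before opening the jaws.
- **Worn pad:** it was released inside the scrap bin and fell about 4–5 cm to the floor, which the task allowed.
- **Wrench:** it was set down on contact and lies flat in the tool tray.

The last wrist, scene and side pictures show all four items in place. The can and jar are where they were in the earlier pictures, and the arm is clear of everything. The highest wrist force I read was 22 N, when the fingertips pressed on the first pad's plate as they closed.

Some measurements did not agree:
- **Fingertip position:** the picture put the tips about 9 mm ahead of the TCP at 52 mm opening. Contact gave about 12.5 mm at 57 mm and about 17 mm at 38 mm.
- **Gripper width:** it read 2–3 mm under the true sizes while gripping.
- **Size checks:** pad outlines measured 4–7 mm too large, and the tool tray's width 3–5 mm too large. The bin measured 4–11 mm too small.

None of these affected the result.

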